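# Tamp a mounted specimen home in its sprung holder

### The job

Take the hand tamper from its rest and press the mounted specimen in the sprung holder squarely down, feeling for the solid stop: push until it has bottomed out level and keep about 20 N on it for half a second (never over 26 N, which would mark the polished face), so that all three catches snap over its edge. Then stand the tamper upright in its rest again. Only the tamper may touch the specimen, and the two loose specimens nearby stay where they are.

Things in the scene. Friction and masses are not known exactly. Their poses are not given: they have to be found in the camera images.
- tamper_grip (a point): Hand tamper, 90 mm tall, about 0.16 kg, upright on its foot: black ribbed handle 22 mm in diameter, 46 to 90 mm above the foot's face; below it a steel flange 34 mm across (42 to 46 mm), a neck 16 mm across, and a flat rubber-faced foot 26 mm across, 14 mm high. This point is the middle of the handle, on the axis, 68 mm above the foot's face; z up the axis. Grasp the handle from above.
- rest_floor (a point): The tamper's rest: a fixed round aluminium cup, 60 mm across, 14 mm high, with a round hole 40 mm across and 10 mm deep in which the tamper stands loosely. This point is the centre of the hole's floor, 4 mm above the worktop; z up.
- holder: Specimen holder fixed on the worktop; origin at the centre of its underside, z up. Aluminium base 96 x 96 x 12 mm; on it a round split wall, top 45 mm above the worktop, 43 mm inside and 54 mm outside across, with three sprung upright catches in its gaps, 120 degrees apart (catch 0 on the holder's +x side), tops 56 mm above the worktop.
- holder_axis (a point): Point on the holder's axis at the height of the undersides of the catches' noses, 51.5 mm above the worktop. Below, a sprung plate carries the specimen, with a solid seat under its rim as stop. The seat is hidden and set anew each time: the stop comes after 6 to 20 mm of travel and must be felt. Spring and catches resist with 1 to 5 N at first, at most 10 N at the stop, then it climbs steeply.
- specimen_face (a point): The mounted specimen to be pressed: a black resin disc 40 mm in diameter and 21 mm high with a polished metal insert, standing in the holder. This point is the centre of its upper face, z up. At the start it is about 4.5 mm above the undersides of the catches' noses, which lean against its side. They snap in once it is below them; then the spring holds it up against them.
- catch_0 (a joint): Hinge of catch 0 of the holder (rad): about 0 while it leans open against the specimen's side, about 0.08 when it has snapped in over the specimen's edge, its tip then 17 mm from the axis.
- catch_1 (a joint): Hinge of catch 1 of the holder (rad): about 0 while it leans open against the specimen's side, about 0.08 when it has snapped in over the specimen's edge, its tip then 17 mm from the axis.
- catch_2 (a joint): Hinge of catch 2 of the holder (rad): about 0 while it leans open against the specimen's side, about 0.08 when it has snapped in over the specimen's edge, its tip then 17 mm from the axis.
- spare_large: Bystander: loose resin specimen, 30 mm in diameter, 19 mm high, lying on the worktop; origin at the centre of its underside.
- spare_small: Bystander: loose resin specimen, 30 mm in diameter, 13 mm high, lying on the worktop; origin at the centre of its underside.
Things that resemble listed ones, but are neither listed nor needed, are in the scene too. What is meant by the part that bears tamper_grip is not green, and is the smaller of those in its own colour. What is shaped like the part that bears specimen_face but purple is not meant.

How it is judged (in metres and radians):
On the way:
1. the specimen is bottomed out on its seat, level, under the upright tamper (14 N or more between them) (contact force between tamper and specimen above 14 N and z of specimen_face in the frame of holder_axis below -0.0005 m and angle between specimen_face's own z axis and vertical below 0.04 rad and angle between tamper_grip's own z axis and vertical below 0.09 rad), for 0.5 s.
At the end, for the whole second after the job is handed in: All three catches are snapped in (above 0.045 rad) over the specimen, whose face is no more than 0.8 mm above the catches' undersides as drawn and level within 0.04 rad; the tamper stands at rest, upright within 0.1 rad, on the floor of its rest, within 10 mm of its centre (value of joint each of catch_0, catch_1, catch_2 above 0.045 rad and z of specimen_face in the frame of holder_axis below 0.0008 m and angle between specimen_face's own z axis and vertical below 0.04 rad and horizontal distance between tamper_grip and rest_floor below 0.01 m and angle between tamper_grip's own z axis and vertical below 0.1 rad and z of tamper_grip in the frame of rest_floor below 0.071 m and linear speed of tamper below 0.02 m/s); the robot touches nothing.
It fails at once if the tamper presses the specimen with more than 26 N (contact force between tamper and specimen above 26 N).
It fails at once if the robot itself touches the specimen (contact force between any of the fingers, the arm and specimen above 0.5 N).
It fails at once if a loose specimen nearby is displaced by more than 20 mm (distance of any of spare_large, spare_small from where it was at the start of the episode above 0.02 m).
It also fails if it takes over 64 s, if anything falls off the work surface, if the arm or the gripper's body presses on something with over 40 N, if the wrist force passes 120 N, or if a joint passes its speed limit or range.

### The arm

A 7-joint arm with a two-finger parallel gripper is mounted at the origin on a cart in front of the work surface, level with it; the furniture and walls round the work are solid. World frame = base frame: x ahead of the robot, y to its left, z up, the work surface at z = 0. Lengths are in mm, angles in rad, forces in N, time in s.
With the tool pointing down it reaches from about 350 to 900 mm from the base axis. Payload 7.2 kg.
Tool frame: the origin (TCP) lies at the very end of the fingers, on their centre line; the grasp point (between the pads) lies env.grasp_offset behind it (env.grasp_offset is the distance from the TCP to the grasp point, in mm); z points along the fingers, y is the direction in which the jaws open and shut (so a half turn about z gives the same grasp; the last joint's range is limited). The gripper opens to 85 mm and grips with 20 to 120 N. Pads are 22 mm wide; open, the fingers measure 114 mm over their backs; the gripper's body (76 mm by 85 mm) begins 54 mm behind the grasp point. The pads swing forward as they close: fully open they stand 13 mm farther back than shut.
Start: joints at [-1.199, 0.411, -0.013, 1.596, 0.006, 1.134, -0.082], TCP at [266.108, 565.522, 231.297] pointing down, gripper open.
Joint ranges: [-2.95, 2.95], [-0.29, 1.99], [-1.47, 1.44], [0.14, 2.54], [-1.03, 4.17], [0.13, 1.85], [-2.86, 2.86]. Speed limits (rad/s): [2.39, 2.39, 3.01, 3.01, 3.14, 3.14, 3.14].

### API

Orientations are given as a unit quaternion [w, x, y, z].
In Python, from station import env, capture gives the robot as it stands.
- The arm moves only by the tool drive_tool, never from a script. Its argument "plan" is a list of rows, each a list of 7 numbers: the shift along the tool's x, y, z in mm, then the turn, a rotation vector about the tool's x, y, z in rad, then the opening, from -1 (shut) to 1 (fully open), so that 0 is half open. A call has 1 to 20 rows; each row is the pose to reach, as a shift and turn from the pose commanded when the call began, along the tool's axes at that moment; what a row does not reach only later rows make up. A row lasts 1/10 s, in which the tool goes at most 50 mm and 8.59 degrees, less where a joint would pass 70% of its speed; a pose out of reach is approached as far as the arm can. A call with a gripper value outside its range is refused whole. The fingers move at their own pace and stop on an object; "force" is the grip in N (left out, the last holds). Time passes only in rows, so rows that repeat a pose let the fingers close. It gives the time, the measured TCP pose, the force and the opening at its end, in the units of the state.
- env.sense(): the state, without advancing time (a new reading comes with each control period).
- capture(name): name is "scene" or "top" or "wrist"; returns a dict with "frame" (400x640x3 uint8, red, green, blue), "z_map" (400x640 float32, mm along the optical axis (not along the pixel's ray), 0 where there is no reading), "camera_matrix" (3x3 intrinsics, pixels), "distortion" ([k1, k2, p1, p2, k3] as OpenCV has them; the pictures are not rectified), "rvec" (rotation vector, rad) and "tvec" (3), from world to camera coordinates, as OpenCV has them. Camera axes: x right, y down, z forward; pixel columns grow to the right and rows downward; lengths in mm; the calibration is good to about 2 mm. A picture is of the moment at which its call begins.
- env.hand_in(): hands the job in, once; it reports no verdict.
The state is a dict: "time_s": time; "q": joint angles; "qvel": joint speeds; "joint_efforts": joint torques, N m; "ee_pos": TCP position; "orientation": TCP orientation; "force": force on the tool from outside, world axes, zero at the start; "ft_torque": the same for the moment, N m; "gripper_width": finger opening in mm.
Only numpy, scipy, OpenCV 4.12 (cv2) and the standard library are available. Lean on these libraries where they do the work, as an engineer would, in place of code of your own. Each camera call takes 0.05 s, during which the arm holds its last target.

## Working session

There is one attempt and no reset: what is moved stays moved. The work goes in short steps, Python scripts to look and compute and a tool call to move; the robot and the scene stay as the last step left them, time stands still between calls to the robot, and variables do not carry over. Pictures are saved under pics/ and viewed, and the job is handed in when it is done.

Besides the shell and the picture viewer there is one more tool, called by a JSON object that holds its "name" and its "arguments", one argument or row to a line. drive_tool: Moves the arm, as the interface text tells. Its arguments: {"type":"object","properties":{"plan":{"type":"array"},"force":{"type":"number"}},"required":["plan"]}

```bash
ls; mkdir -p pics; cat > h.py <<'E'
import numpy as np, cv2
from station import env, capture
def save(name,fn):
    c=capture(name); cv2.imwrite('pics/'+fn+'.png',c['frame'][:,:,::-1]); np.savez('pics/'+fn+'.npz',**c); return c
def load(fn): return dict(np.load('pics/'+fn+'.npz'))
def cloud(c):
    K=c['camera_matrix'];z=c['z_map'];h,w=z.shape
    uv=np.stack(np.meshgrid(np.arange(w),np.arange(h)),-1).reshape(-1,1,2).astype(float)
    n=cv2.undistortPoints(uv,K,c['distortion']).reshape(h,w,2)
    p=np.dstack([n[...,0]*z,n[...,1]*z,z])
    R=cv2.Rodrigues(c['rvec'])[0]
    P=(p-c['tvec'].reshape(3))@R
    P[z==0]=np.nan
    return P
E
python3 - <<'E'
from h import *
for n in ['scene','top','wrist']: save(n,n+'0')
print(env.sense(),env.grasp_offset)
E
```

```text
pics
{'time_s': 0.15, 'q': array([-1.19920078,  0.41173435, -0.0127319 ,  1.59682657,  0.00564069,
        1.13430188, -0.08222275]), 'qvel': array([-1.80039077e-03, -3.16332849e-03,  9.95989883e-05, -2.25546946e-03,
        3.65039921e-04,  2.69746970e-03, -1.96002525e-04]), 'joint_efforts': array([ 1.14846262e-03, -6.01032686e+01,  6.82522673e-01, -2.99646574e+01,
        1.38132944e-02,  7.83347612e-03, -3.33708374e-05]), 'ee_pos': array([265.969289  , 565.17546544, 230.64515175]), 'orientation': array([-7.79162629e-05,  2.18112141e-01,  9.75923518e-01, -6.12274730e-04]), 'force': array([0.67538772, 0.77282091, 1.15157113]), 'ft_torque': array([ 0.02916072, -0.05518929, -0.01807231]), 'gripper_width': 85.1703691506741} 18.700000000000003
```

View pics/scene0.png

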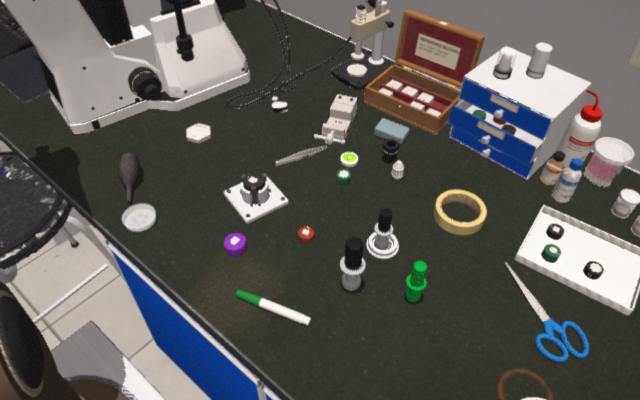

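View pics/top0.png

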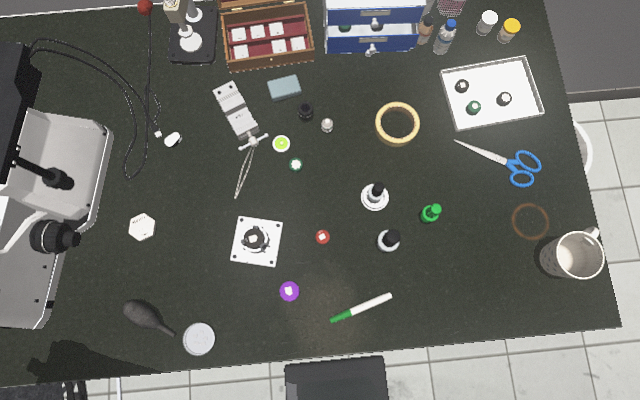

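View pics/wrist0.png

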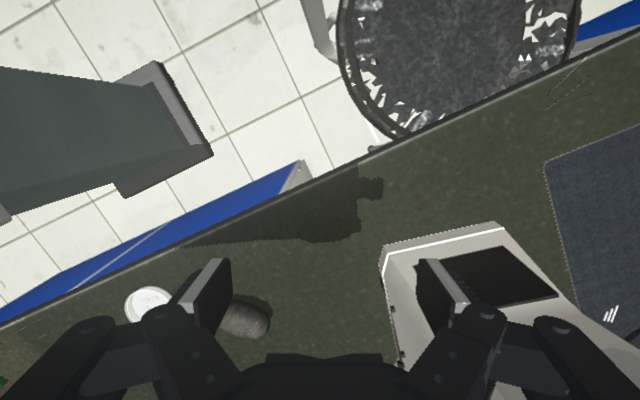

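The top view shows the tamper standing in its rest at about (375,195), with a larger black decoy at (388,240) and a green one at (431,213). The holder is at (257,241). The loose specimens are probably red (322,237) and green (295,164), with a purple decoy at (289,291).

```bash
python3 - <<'E'
from h import *
c=load('top0');P=cloud(c)
for u,v in [(375,185),(378,188),(362,198),(388,198),(375,209),(391,233),(434,207),(322,237),(295,164),(289,291),(257,241),(240,225),(275,255),(250,240),(300,200)]:
    print(u,v,np.round(P[v,u],1),c['frame'][v,u])
R=cv2.Rodrigues(c['rvec'])[0];print('cam',-R.T@c['tvec'].reshape(3),R[2])
for n,f,(a,b,cc,d) in [('t','top0',(340,430,160,260)),('h','top0',(220,300,205,280)),('ts','scene0',(330,440,190,310)),('hs','scene0',(215,295,160,225))]:
    I=load(f)['frame'][cc:d,a:b,::-1]; I=cv2.resize(I,None,fx=6.5,fy=5.5 if d-cc>99 else 6.5,interpolation=cv2.INTER_CUBIC); cv2.imwrite('pics/z_'+n+'.png',I); print(I.shape)
E
```

```text
375 185 [590.7 -97.   93.9] [58 58 57]
378 188 [ 584.  -102.    94.4] [63 62 63]
362 198 [587.6 -79.6   5.3] [227 225 226]
388 198 [ 5.834e+02 -1.364e+02  5.000e-01] [214 212 210]
375 209 [ 560.8 -104.6    5.5] [239 238 237]
391 233 [ 490.4 -111.6  116.6] [56 57 57]
434 207 [ 537.1 -206.6   89.9] [ 75 201 102]
322 237 [509.9  14.5  14.4] [246 246 245]
295 164 [672.7  57.6  20.2] [245 244 242]
289 291 [405.8  91.3  21.5] [245 244 241]
257 241 [508.  144.8  55.6] [89 85 82]
240 225 [551.8 184.3  12. ] [245 245 245]
275 255 [481.8 115.1  12.5] [249 249 249]
250 240 [511.5 158.8  54.2] [249 247 245]
300 200 [596.4  54.    2. ] [79 82 74]
cam [380.04360427  32.52508902 903.08014723] [ 0.22482314 -0.02296277 -0.97412898]
(550, 585, 3)
(488, 520, 3)
(660, 715, 3)
(422, 520, 3)
```

```bash
python3 - <<'E'
from h import *
def circ(p):
    A=np.c_[2*p,np.ones(len(p))];s=np.linalg.lstsq(A,(p**2).sum(1),rcond=None)[0];return s[:2],np.sqrt(s[2]+s[0]**2+s[1]**2)
for f in ['top0','scene0']:
    P=cloud(load(f))
    def sel(x,y,r,z0,z1):
        m=(np.hypot(P[...,0]-x,P[...,1]-y)<r)&(P[...,2]>z0)&(P[...,2]<z1);return P[m]
    for nm,a in dict(handle=(587,-99,20,90,99),handleside=(587,-99,20,55,88),flange=(587,-99,25,44,52),rest=(583,-104,50,10,18),holderbase=(508,148,80,9,15),wall=(508,148,40,41,47.5),top=(508,148,40,50,60),ht=(508,148,40,53,60),decoy=(490,-111,25,105,125),hole=(587,-99,22,0,8)).items():
        p=sel(*a)
        if len(p)<4: print(f,nm,len(p)); continue
        h=cv2.convexHull(p[:,:2].astype(np.float32)).reshape(-1,2)
        print(f,nm,len(p),'mean',p.mean(0).round(1),'minrect',cv2.minAreaRect(h),'mincirc',cv2.minEnclosingCircle(h))
E
```

```text
top0 handle 81 mean [ 588.2 -103.8   93.3] minrect ((588.7301635742188, -104.43231201171875), (18.384368896484375, 19.002639770507812), 54.76337432861328) mincirc ((588.19482421875, -103.90806579589844), 10.242535591125488)
top0 handleside 45 mean [ 581.6 -100.2   72.2] minrect ((582.9974365234375, -100.67486572265625), (20.59353256225586, 8.338582992553711), 53.740203857421875) mincirc ((586.359375, -103.14077758789062), 10.296866416931152)
top0 flange 86 mean [ 583.6 -102.    49.7] minrect ((586.2356567382812, -103.01150512695312), (31.49186134338379, 26.996789932250977), 61.48372268676758) mincirc ((587.922607421875, -104.51264953613281), 16.469348907470703)
top0 rest 183 mean [ 583.  -103.4   13.8] minrect ((587.5386352539062, -105.9742202758789), (51.480751037597656, 48.09706115722656), 62.00274658203125) mincirc ((588.6336059570312, -106.59944915771484), 26.092979431152344)
top0 holderbase 1352 mean [514.5 150.   11.9] minrect ((516.3969116210938, 151.39024353027344), (96.04924774169922, 95.79367065429688), 76.2489013671875) mincirc ((516.2173461914062, 151.34613037109375), 65.
[... 2625 characters left out ...]
.6918487548828), 25.927913665771484)
scene0 ht 274 mean [512.3 150.3  55.3] minrect ((509.676513671875, 152.63819885253906), (45.39132308959961, 43.97480010986328), 25.74356460571289) mincirc ((512.1763305664062, 150.6918487548828), 25.927913665771484)
scene0 decoy 232 mean [ 480.7 -118.   112.9] minrect ((482.3204040527344, -116.67572021484375), (26.718631744384766, 26.97887420654297), 3.933750867843628) mincirc ((483.0232849121094, -116.76033782958984), 14.543354034423828)
scene0 hole 74 mean [ 583.7 -104.5    4.6] minrect ((584.837158203125, -100.72240447998047), (29.85482406616211, 42.73154067993164), 34.54692840576172) mincirc ((586.7868041992188, -99.2438735961914), 21.775657653808594)
```

View pics/z_t.png

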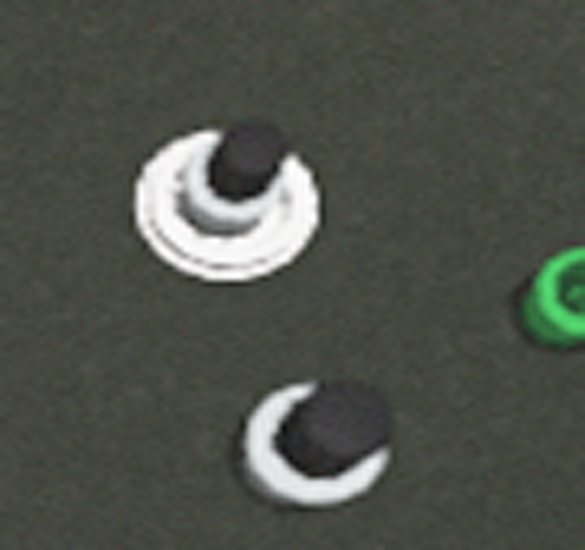

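View pics/z_h.png

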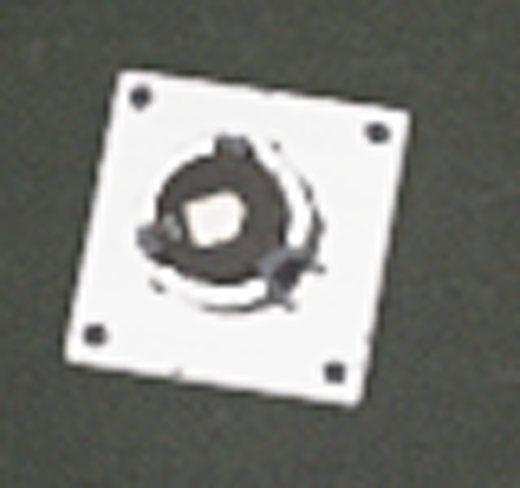

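View pics/z_ts.png

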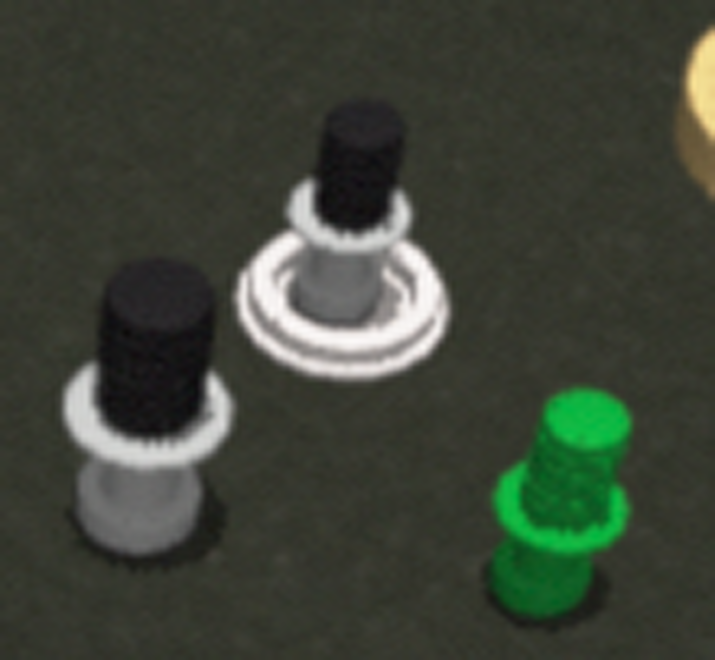

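The two fixed cameras differ by about 4 mm, so I'll refine with the wrist camera. I'm moving above the tamper with the tool turned so that tool x = +world y and tool y = +world x.

{"name": "drive_tool", "arguments": {
  "plan": [
    [-30, -25, 0, 0, 0, 0.07, 1],
    [-65, -53, 0, 0, 0, 0.15, 1],
    [-104, -85, 0, 0, 0, 0.23, 1],
    [-143, -117, 0, 0, 0, 0.31, 1],
    [-182, -149, 0, 0, 0, 0.39, 1],
    [-221, -181, 0, 0, 0, 0.47, 1],
    [-260, -213, 0, 0, 0, 0.55, 1],
    [-299, -245, 0, 0, 0, 0.63, 1],
    [-338, -277, 0, 0, 0, 0.71, 1],
    [-377, -309, 0, 0, 0, 0.79, 1],
    [-416, -340, 0, 0, 0, 0.87, 1],
    [-455, -372, 0, 0, 0, 0.95, 1],
    [-494, -404, 0, 0, 0, 1.03, 1],
    [-530, -434, 0, 0, 0, 1.1, 1],
    [-560, -458, 0, 0, 0, 1.131, 1],
    [-575, -470, 0, 0, 0, 1.131, 1],
    [-575, -470, 0, 0, 0, 1.131, 1],
    [-575, -470, 0, 0, 0, 1.131, 1],
    [-575, -470, 0, 0, 0, 1.131, 1]
  ]
}}

```text
time_s: 2.05
ee_pos: [585.9, -102.9, 231.1]
orientation: [-0.001, 0.706, 0.708, 0.0]
force: [-0.1, 0.7, -0.6]
gripper_width: 85.3
```

```bash
python3 - <<'E'
from h import *
s=env.sense();print({k:np.round(s[k],4) for k in ['time_s','q','ee_pos','orientation','force','ft_torque','gripper_width']})
save('wrist','w1')
E
```

```text
{'time_s': np.float64(2.05), 'q': array([-0.299 ,  0.3869,  0.5267,  1.6996, -0.2139,  1.1134,  0.2927]), 'ee_pos': array([ 585.9452, -102.9228,  231.0518]), 'orientation': array([-6.000e-04,  7.064e-01,  7.078e-01,  1.000e-04]), 'force': array([-0.0788,  0.7429, -0.6007]), 'ft_torque': array([ 0.0164, -0.0165, -0.0084]), 'gripper_width': np.float64(85.2855)}
```

View pics/w1.png

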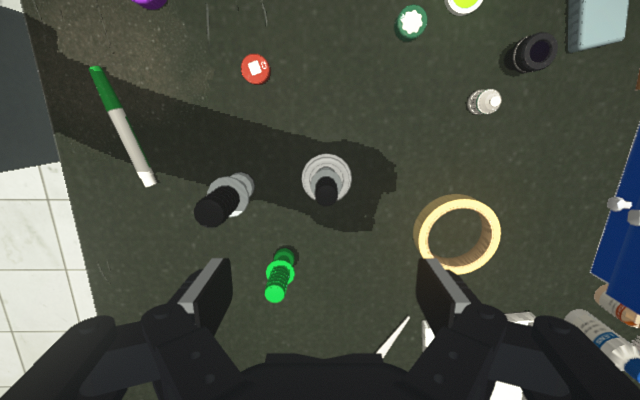

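The wrist view shows the tamper in its rest at (326,182), directly ahead of the fingers, with the big decoy at (220,200) and the green one at (280,280). I'll measure from here.

```bash
cat > m.py <<'E'
from h import *
from scipy.optimize import least_squares
def meas(f,items):
    P=cloud(load(f))
    for nm,a in items.items():
        x,y,r,z0,z1=a
        m=(np.hypot(P[...,0]-x,P[...,1]-y)<r)&(P[...,2]>z0)&(P[...,2]<z1);p=P[m]
        if len(p)<4: print(f,nm,len(p)); continue
        h=cv2.convexHull(p[:,:2].astype(np.float32)).reshape(-1,2)
        (c,s,_)=cv2.minAreaRect(h);cc,R=cv2.minEnclosingCircle(h)
        print(f,nm,len(p),'mean',p.mean(0).round(1),'rect',np.round(c,1),np.round(s,1),'circ',np.round(cc,1),round(R,1))
E
python3 - <<'E'
from m import *
meas('w1',dict(handle=(587,-104,20,90,99),flange=(587,-104,25,44,52),rest=(583,-104,50,10,18),hole=(587,-99,22,0,8),decoy=(485,-113,25,105,125)))
c=load('w1');R=cv2.Rodrigues(c['rvec'])[0];print('cam',-R.T@c['tvec'].reshape(3),R[2])
print(cloud(c)[140:145,300].round(1))
E
```

```text
w1 handle 408 mean [ 587.6 -104.5   94.3] rect [ 587.8 -104.8] [20.2 20.5] circ [ 587.5 -105.2] 10.8
w1 flange 303 mean [587.4 -98.6  50.4] rect [ 587.4 -101.7] [33.  26.3] circ [ 587.4 -105.1] 16.9
w1 rest 602 mean [ 588.5 -100.4   14.3] rect [ 588.4 -106.3] [50. 52.] circ [ 588.5 -107.8] 26.9
w1 hole 279 mean [587.2 -90.9   4.5] rect [587. -94.] [39.4 32.3] circ [586.9 -98.9] 22.0
w1 decoy 862 mean [ 487.2 -114.4  114.2] rect [ 485.7 -115.5] [27.  26.6] circ [ 485.8 -115.8] 14.2
cam [585.53183306 -31.08312915 374.31089814] [ 6.37047958e-04 -2.85024274e-01 -9.58520087e-01]
[[ 5.578e+02 -6.310e+01  6.000e-01]
 [ 5.578e+02 -6.420e+01  1.200e+00]
 [ 5.578e+02 -6.530e+01  1.100e+00]
 [ 5.578e+02 -6.650e+01  1.200e+00]
 [ 5.576e+02 -6.780e+01 -3.000e-01]]
```

{"name": "drive_tool", "arguments": {
  "plan": [
    [0, 1, 20, 0, 0, 0, 1],
    [0, 1, 50, 0, 0, 0, 1],
    [0, 1, 85, 0, 0, 0, 1],
    [0, 1, 105, 0, 0, 0, 1],
    [0, 1, 110, 0, 0, 0, 1],
    [0, 1, 110, 0, 0, 0, 1],
    [0, 1, 110, 0, 0, 0, 1],
    [0, 1, 110, 0, 0, 0, 1]
  ]
}}

```text
time_s: 2.9
ee_pos: [588.2, -104.5, 122.8]
orientation: [0.001, 0.707, 0.707, 0.001]
force: [-0.4, 0.4, -0.2]
gripper_width: 85.7
```

```bash
python3 - <<'E'
from m import *
s=env.sense();print({k:np.round(s[k],4) for k in ['time_s','ee_pos','orientation','force','qvel']})
save('wrist','w2')
meas('w2',dict(handle=(587,-104,20,90,99),flange=(587,-104,25,44,52),rest=(583,-104,50,10,18)))
E
```

```text
{'time_s': np.float64(2.9), 'ee_pos': array([ 588.2062, -104.5058,  122.7992]), 'orientation': array([0.0009, 0.707 , 0.7072, 0.0009]), 'force': array([-0.4418,  0.4017, -0.1811]), 'qvel': array([ 0.0048,  0.0017, -0.0004,  0.003 , -0.0017, -0.0053,  0.0018])}
w2 handle 963 mean [ 587.6 -104.    94.1] rect [ 587.6 -104.7] [20.4 20.4] circ [ 587.7 -105.1] 10.9
w2 flange 666 mean [587.4 -98.5  50.4] rect [ 587.6 -101.5] [33.6 25.9] circ [ 587.5 -105. ] 16.9
w2 rest 1087 mean [588.7 -97.9  14.3] rect [ 588.4 -104.3] [46.5 53.1] circ [ 588.4 -107.6] 26.9
```

View pics/w2.png

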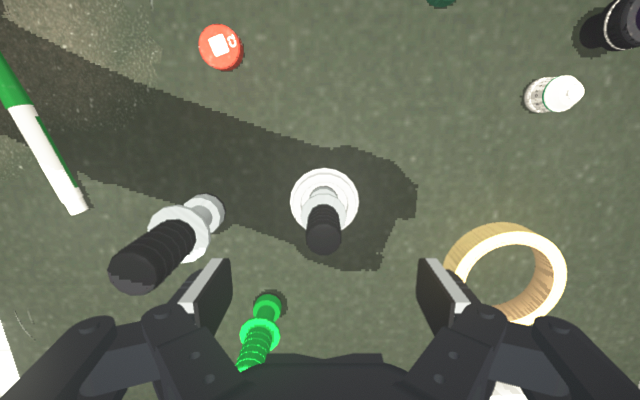

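Tamper at (324,230), centred between the fingers at (205,285) and (445,285). It measures (587.6, -105), against a TCP of (588.2, -104.5). I'll descend to TCP z of about 56 and grip.

{"name": "drive_tool", "arguments": {
  "plan": [
    [0, -1, 15, 0, 0, 0, 1],
    [-0.5, -1, 40, 0, 0, 0, 1],
    [-0.5, -1, 60, 0, 0, 0, 1],
    [-0.5, -1, 66, 0, 0, 0, 1],
    [-0.5, -1, 66, 0, 0, 0, 1],
    [-0.5, -1, 66, 0, 0, 0, 0],
    [-0.5, -1, 66, 0, 0, 0, -0.3],
    [-0.5, -1, 66, 0, 0, 0, -0.6],
    [-0.5, -1, 66, 0, 0, 0, -1],
    [-0.5, -1, 66, 0, 0, 0, -1],
    [-0.5, -1, 66, 0, 0, 0, -1],
    [-0.5, -1, 66, 0, 0, 0, -1],
    [-0.5, -1, 66, 0, 0, 0, -1]
  ],
  "force": 80
}}

```text
time_s: 4.25
ee_pos: [586.8, -105.1, 55.9]
orientation: [0.0, 0.707, 0.707, 0.0]
force: [-0.3, 0.3, 6.0]
gripper_width: 20.2
```

```bash
python3 - <<'E'
from m import *
s=env.sense();print({k:np.round(s[k],4) for k in ['time_s','ee_pos','orientation','force','ft_torque','gripper_width']})
save('wrist','w3')
E
```

```text
{'time_s': np.float64(4.25), 'ee_pos': array([ 586.7851, -105.0739,   55.9405]), 'orientation': array([3.000e-04, 7.071e-01, 7.071e-01, 4.000e-04]), 'force': array([-0.3154,  0.2906,  5.9951]), 'ft_torque': array([ 0.0588,  0.1593, -0.0589]), 'gripper_width': np.float64(20.2106)}
```

View pics/w3.png

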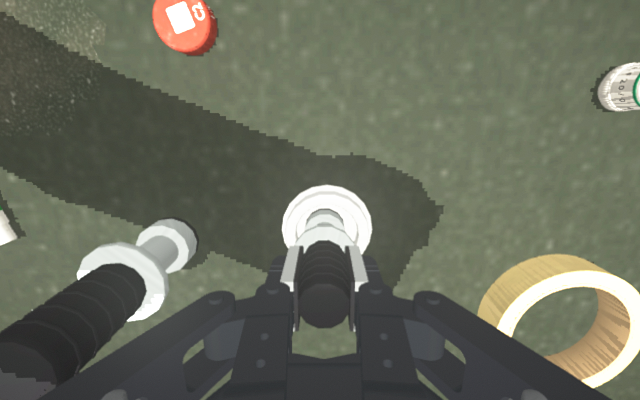

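Tamper held; rest visible at (327,222). I'll lift it straight up and move short of the holder to view it from the wrist.

{"name": "drive_tool", "arguments": {
  "plan": [
    [0, 0, -5, 0, 0, 0, -1],
    [0, 0, -20, 0, 0, 0, -1],
    [0, 0, -50, 0, 0, 0, -1],
    [0, 0, -85, 0, 0, 0, -1],
    [15, -5, -110, 0, 0, 0, -1],
    [50, -18, -120, 0, 0, 0, -1],
    [90, -32, -120, 0, 0, 0, -1],
    [130, -46, -120, 0, 0, 0, -1],
    [165, -58, -120, 0, 0, 0, -1],
    [188, -66, -120, 0, 0, 0, -1],
    [200, -71, -120, 0, 0, 0, -1],
    [205, -72, -120, 0, 0, 0, -1],
    [205, -72, -120, 0, 0, 0, -1],
    [205, -72, -120, 0, 0, 0, -1],
    [205, -72, -120, 0, 0, 0, -1],
    [205, -72, -120, 0, 0, 0, -1]
  ]
}}

```text
time_s: 5.9
ee_pos: [514.6, 98.8, 175.3]
orientation: [0.0, 0.708, 0.706, -0.0]
force: [-0.0, 0.3, -2.2]
gripper_width: 20.6
```

```bash
python3 - <<'E'
from m import *
s=env.sense();print({k:np.round(s[k],4) for k in ['time_s','ee_pos','orientation','force','ft_torque','gripper_width']})
save('wrist','w4'); save('scene','s4')
I=load('s4')['frame'][100:260,200:420,::-1]; cv2.imwrite('pics/s4z.png',cv2.resize(I,None,fx=3.5,fy=3.5,interpolation=cv2.INTER_CUBIC))
for f in ['w4','s4']:meas(f,dict(base=(515,151,80,9,15.5),wall=(515,151,33,42,48),top=(515,151,33,50,60),inner=(515,151,15,50,60),rest=(588,-106,50,10,18)))
E
```

```text
{'time_s': np.float64(5.9), 'ee_pos': array([514.6145,  98.7991, 175.2697]), 'orientation': array([ 1.000e-04,  7.078e-01,  7.065e-01, -1.000e-04]), 'force': array([-0.0248,  0.3198, -2.159 ]), 'ft_torque': array([0.0269, 0.0207, 0.0088]), 'gripper_width': np.float64(20.5835)}
w4 base 6881 mean [515.2 155.4  12.5] rect [515.2 151.2] [95.9 95.9] circ [514.7 151.3] 65.8
w4 wall 744 mean [515.2 152.1  45.5] rect [514.  151.5] [53.3 51.1] circ [515.2 151.2] 26.9
w4 top 2151 mean [515.2 151.7  56.7] rect [518.4 152.6] [46.6 45.3] circ [515.3 151.1] 25.7
w4 inner 1074 mean [515.  151.2  56.6] rect [515.1 151.1] [28.9 28.9] circ [515. 151.] 15.0
w4 rest 0
s4 base 940 mean [501.8 140.3  11.3] rect [512.1 149.8] [99.4 95.9] circ [512.3 151.3] 65.4
s4 wall 139 mean [504.8 141.7  44.4] rect [506.9 145.1] [36.9 52.1] circ [511.2 149.9] 26.9
s4 top 316 mean [511.9 149.7  54.7] rect [509.1 150.9] [46.6 46.1] circ [511.9 151.5] 26.3
s4 inner 134 mean [515.  150.7  55.2] rect [515.  150.9] [29.6 27.2] circ [515.  150.9] 14.9
s4 rest 266 mean [ 585.3 -109.6   13.4] rect [ 585.9 -108.4] [52.1 52.6] circ [ 587.5 -107.9] 28.1
```

View pics/w4.png

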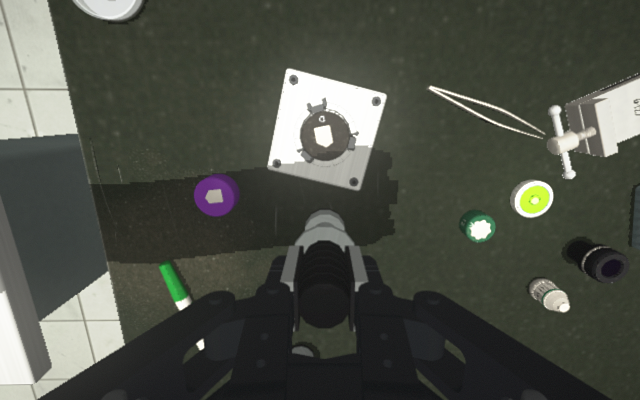

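View pics/s4z.png

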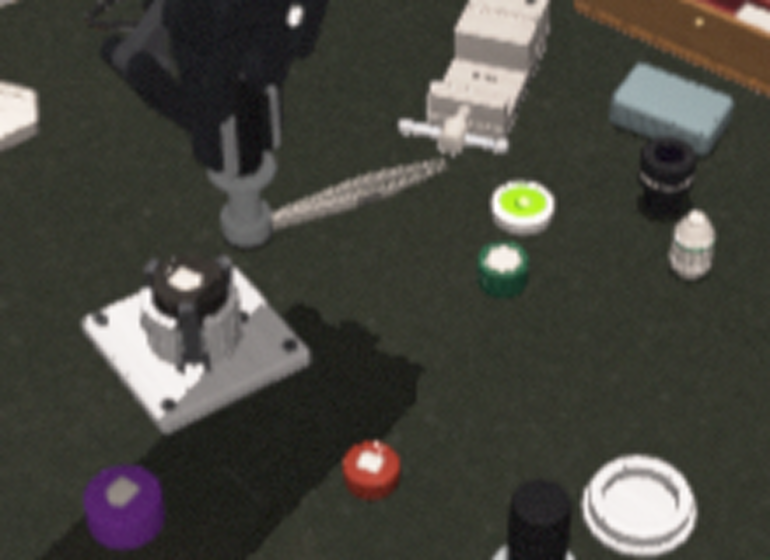

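The holder is level at (328,128) px, and its axis from the wrist view is (515.1, 151.2). The heights match expectations: base 12.5, wall 45.5, face 56.6. The tamper hangs upright. I'll move above the holder and take a force baseline.

{"name": "drive_tool", "arguments": {
  "plan": [
    [15, 0, 5, 0, 0, 0, -1],
    [35, 0, 20, 0, 0, 0, -1],
    [48, 0.5, 40, 0, 0, 0, -1],
    [52.4, 0.5, 52, 0, 0, 0, -1],
    [52.4, 0.5, 57, 0, 0, 0, -1],
    [52.4, 0.5, 58, 0, 0, 0, -1],
    [52.4, 0.5, 58, 0, 0, 0, -1],
    [52.4, 0.5, 58, 0, 0, 0, -1],
    [52.4, 0.5, 58, 0, 0, 0, -1],
    [52.4, 0.5, 58, 0, 0, 0, -1]
  ]
}}

```text
time_s: 7.0
ee_pos: [515.1, 152.2, 117.8]
orientation: [0.0, 0.707, 0.707, 0.0]
force: [0.2, -0.3, -3.0]
gripper_width: 20.3
```

```bash
python3 - <<'E'
from m import *
s=env.sense();print({k:np.round(s[k],4) for k in ['time_s','ee_pos','orientation','force','ft_torque','gripper_width']})
save('scene','s5'); save('wrist','w5')
I=load('s5')['frame'][100:230,180:340,::-1]; cv2.imwrite('pics/s5z.png',cv2.resize(I,None,fx=4.5,fy=4.5,interpolation=cv2.INTER_CUBIC))
E
```

```text
{'time_s': np.float64(7.0), 'ee_pos': array([515.0988, 152.1929, 117.8129]), 'orientation': array([1.000e-04, 7.073e-01, 7.069e-01, 5.000e-04]), 'force': array([ 0.1642, -0.2734, -2.9713]), 'ft_torque': array([0.0307, 0.0578, 0.0293]), 'gripper_width': np.float64(20.2635)}
```

View pics/s5z.png

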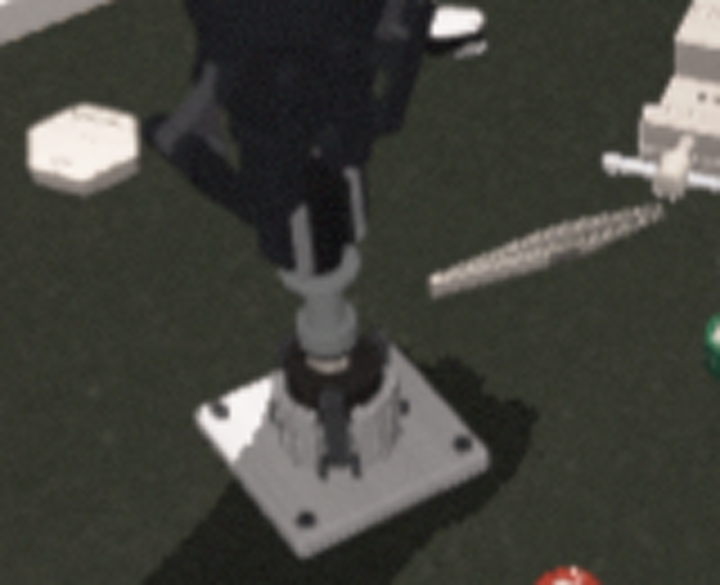

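View pics/w5.png

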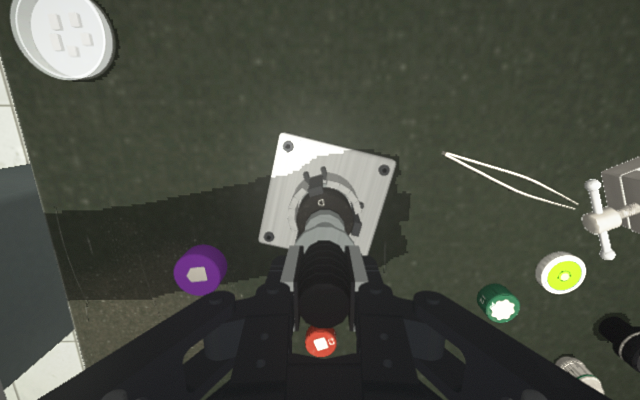

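The tamper is above the specimen and upright, about 1 mm far in y. I'll correct that and creep down.

{"name": "drive_tool", "arguments": {
  "plan": [
    [-1, 0, 1, 0, 0, 0, -1],
    [-1, 0, 2, 0, 0, 0, -1],
    [-1, 0, 3, 0, 0, 0, -1],
    [-1, 0, 4, 0, 0, 0, -1],
    [-1, 0, 5, 0, 0, 0, -1],
    [-1, 0, 6, 0, 0, 0, -1],
    [-1, 0, 6, 0, 0, 0, -1],
    [-1, 0, 6, 0, 0, 0, -1],
    [-1, 0, 6, 0, 0, 0, -1]
  ]
}}

```text
time_s: 8.0
ee_pos: [514.8, 151.3, 111.3]
orientation: [0.0, 0.707, 0.707, 0.0]
force: [0.2, -0.8, -1.8]
gripper_width: 20.2
```

{"name": "drive_tool", "arguments": {
  "plan": [
    [0, 0, 0.5, 0, 0, 0, -1],
    [0, 0, 1, 0, 0, 0, -1],
    [0, 0, 1.5, 0, 0, 0, -1],
    [0, 0, 2, 0, 0, 0, -1],
    [0, 0, 2, 0, 0, 0, -1]
  ]
}}

```text
time_s: 8.5
ee_pos: [514.7, 151.3, 109.2]
orientation: [-0.0, 0.707, 0.707, -0.0]
force: [0.1, 0.3, -1.9]
gripper_width: 20.7
```

{"name": "drive_tool", "arguments": {
  "plan": [
    [0, 0, 0.5, 0, 0, 0, -1],
    [0, 0, 1, 0, 0, 0, -1],
    [0, 0, 1.5, 0, 0, 0, -1],
    [0, 0, 2, 0, 0, 0, -1],
    [0, 0, 2, 0, 0, 0, -1]
  ]
}}

```text
time_s: 9.0
ee_pos: [514.8, 151.4, 107.3]
orientation: [-0.0, 0.707, 0.707, 0.0]
force: [0.3, 0.0, -1.6]
gripper_width: 20.0
```

{"name": "drive_tool", "arguments": {
  "plan": [
    [0, 0, 0.5, 0, 0, 0, -1],
    [0, 0, 1, 0, 0, 0, -1],
    [0, 0, 1, 0, 0, 0, -1],
    [0, 0, 1, 0, 0, 0, -1]
  ]
}}

```text
time_s: 9.4
ee_pos: [514.8, 151.3, 106.3]
orientation: [-0.0, 0.707, 0.707, 0.0]
force: [-0.1, -0.2, -1.1]
gripper_width: 20.2
```

{"name": "drive_tool", "arguments": {
  "plan": [
    [0, 0, 0.5, 0, 0, 0, -1],
    [0, 0, 1, 0, 0, 0, -1],
    [0, 0, 1, 0, 0, 0, -1],
    [0, 0, 1, 0, 0, 0, -1]
  ]
}}

```text
time_s: 9.8
ee_pos: [514.8, 151.4, 105.3]
orientation: [0.0, 0.707, 0.707, 0.0]
force: [-0.4, -0.7, -0.5]
gripper_width: 20.0
```

{"name": "drive_tool", "arguments": {
  "plan": [
    [0, 0, 0.5, 0, 0, 0, -1],
    [0, 0, 1, 0, 0, 0, -1],
    [0, 0, 1, 0, 0, 0, -1],
    [0, 0, 1, 0, 0, 0, -1]
  ]
}}

```text
time_s: 10.2
ee_pos: [514.8, 151.4, 104.3]
orientation: [0.0, 0.707, 0.707, 0.0]
force: [0.3, -0.3, 1.5]
gripper_width: 20.4
```

{"name": "drive_tool", "arguments": {
  "plan": [
    [0, 0, 0.5, 0, 0, 0, -1],
    [0, 0, 1, 0, 0, 0, -1],
    [0, 0, 1, 0, 0, 0, -1],
    [0, 0, 1, 0, 0, 0, -1]
  ]
}}

```text
time_s: 10.6
ee_pos: [514.8, 151.3, 103.2]
orientation: [0.0, 0.707, 0.707, -0.0]
force: [0.3, 0.2, -0.8]
gripper_width: 20.3
```

{"name": "drive_tool", "arguments": {
  "plan": [
    [0, 0, 0.5, 0, 0, 0, -1],
    [0, 0, 1, 0, 0, 0, -1],
    [0, 0, 1, 0, 0, 0, -1],
    [0, 0, 1, 0, 0, 0, -1]
  ]
}}

```text
time_s: 11.0
ee_pos: [514.8, 151.3, 102.3]
orientation: [0.0, 0.707, 0.707, -0.0]
force: [-0.2, 0.2, -0.4]
gripper_width: 20.1
```

{"name": "drive_tool", "arguments": {
  "plan": [
    [0, 0, 0.5, 0, 0, 0, -1],
    [0, 0, 0.5, 0, 0, 0, -1],
    [0, 0, 0.5, 0, 0, 0, -1]
  ]
}}

```text
time_s: 11.3
ee_pos: [514.8, 151.3, 101.8]
orientation: [0.0, 0.707, 0.707, -0.0]
force: [-0.7, -0.2, 0.0]
gripper_width: 20.5
```

```bash
python3 - <<'E'
from m import *
s=env.sense();print({k:np.round(s[k],4) for k in ['time_s','ee_pos','orientation','force','ft_torque','gripper_width']})
save('wrist','w6'); save('scene','s6')
I=load('s6')['frame'][120:230,190:330,::-1]; cv2.imwrite('pics/s6z.png',cv2.resize(I,None,fx=5,fy=5,interpolation=cv2.INTER_CUBIC))
E
```

```text
{'time_s': np.float64(11.3), 'ee_pos': array([514.7983, 151.3052, 101.7766]), 'orientation': array([ 0.    ,  0.7071,  0.7071, -0.    ]), 'force': array([-0.6801, -0.1933,  0.0318]), 'ft_torque': array([-0.0086,  0.1205, -0.0113]), 'gripper_width': np.float64(20.5146)}
```

View pics/s6z.png

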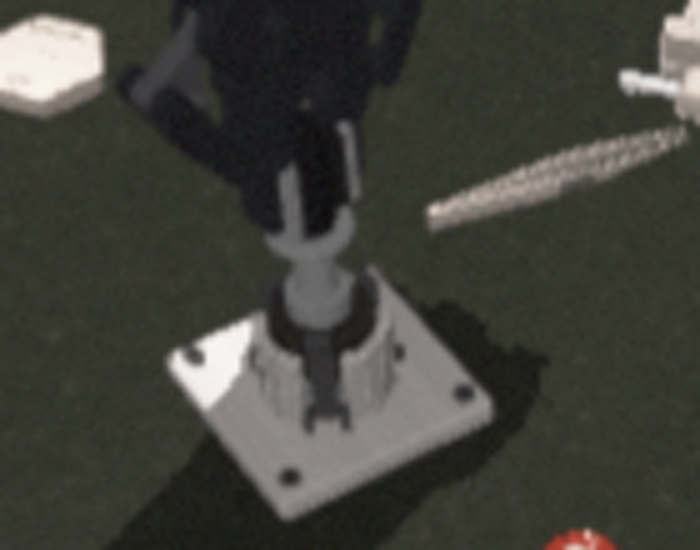

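The specimen is moving down with the foot centred, at about 2 N. I'll continue in half-millimetre steps, reading the force each time.

{"name": "drive_tool", "arguments": {
  "plan": [
    [0, 0, 0.5, 0, 0, 0, -1],
    [0, 0, 0.5, 0, 0, 0, -1],
    [0, 0, 0.5, 0, 0, 0, -1]
  ]
}}

```text
time_s: 11.7
ee_pos: [514.8, 151.3, 101.3]
orientation: [-0.0, 0.707, 0.707, -0.0]
force: [-1.4, 0.2, 0.5]
gripper_width: 20.1
```

{"name": "drive_tool", "arguments": {
  "plan": [
    [0, 0, 0.5, 0, 0, 0, -1],
    [0, 0, 0.5, 0, 0, 0, -1],
    [0, 0, 0.5, 0, 0, 0, -1]
  ]
}}

```text
time_s: 12.0
ee_pos: [514.8, 151.3, 100.8]
orientation: [-0.0, 0.707, 0.707, 0.0]
force: [-0.7, 0.2, 1.1]
gripper_width: 20.2
```

{"name": "drive_tool", "arguments": {
  "plan": [
    [0, 0, 0.5, 0, 0, 0, -1],
    [0, 0, 0.5, 0, 0, 0, -1],
    [0, 0, 0.5, 0, 0, 0, -1]
  ]
}}

```text
time_s: 12.3
ee_pos: [514.8, 151.3, 100.3]
orientation: [-0.0, 0.707, 0.707, 0.0]
force: [0.2, -0.9, 0.4]
gripper_width: 20.4
```

{"name": "drive_tool", "arguments": {
  "plan": [
    [0, 0, 0.5, 0, 0, 0, -1],
    [0, 0, 0.5, 0, 0, 0, -1],
    [0, 0, 0.5, 0, 0, 0, -1]
  ]
}}

```text
time_s: 12.6
ee_pos: [514.8, 151.4, 99.8]
orientation: [0.0, 0.707, 0.707, 0.0]
force: [-0.3, 0.3, 0.9]
gripper_width: 20.6
```

{"name": "drive_tool", "arguments": {
  "plan": [
    [0, 0, 0.5, 0, 0, 0, -1],
    [0, 0, 0.5, 0, 0, 0, -1],
    [0, 0, 0.5, 0, 0, 0, -1]
  ]
}}

```text
time_s: 12.9
ee_pos: [514.8, 151.3, 99.3]
orientation: [-0.0, 0.707, 0.707, -0.0]
force: [-0.0, -0.3, 0.9]
gripper_width: 19.7
```

{"name": "drive_tool", "arguments": {
  "plan": [
    [0, 0, 0.5, 0, 0, 0, -1],
    [0, 0, 0.5, 0, 0, 0, -1],
    [0, 0, 0.5, 0, 0, 0, -1]
  ]
}}

```text
time_s: 13.2
ee_pos: [514.8, 151.3, 98.8]
orientation: [0.0, 0.707, 0.707, 0.0]
force: [-0.2, -0.2, 1.2]
gripper_width: 20.3
```

{"name": "drive_tool", "arguments": {
  "plan": [
    [0, 0, 0.5, 0, 0, 0, -1],
    [0, 0, 0.5, 0, 0, 0, -1],
    [0, 0, 0.5, 0, 0, 0, -1]
  ]
}}

```text
time_s: 13.5
ee_pos: [514.8, 151.3, 98.3]
orientation: [-0.0, 0.707, 0.707, 0.0]
force: [-1.0, 0.5, 1.5]
gripper_width: 20.1
```

{"name": "drive_tool", "arguments": {
  "plan": [
    [0, 0, 0.5, 0, 0, 0, -1],
    [0, 0, 0.5, 0, 0, 0, -1],
    [0, 0, 0.5, 0, 0, 0, -1]
  ]
}}

```text
time_s: 13.8
ee_pos: [514.8, 151.3, 97.8]
orientation: [0.0, 0.707, 0.707, 0.0]
force: [-0.1, -0.3, 1.5]
gripper_width: 20.3
```

{"name": "drive_tool", "arguments": {
  "plan": [
    [0, 0, 0.5, 0, 0, 0, -1],
    [0, 0, 0.5, 0, 0, 0, -1],
    [0, 0, 0.5, 0, 0, 0, -1]
  ]
}}

```text
time_s: 14.1
ee_pos: [514.8, 151.4, 97.3]
orientation: [-0.0, 0.707, 0.707, 0.0]
force: [-1.1, -0.3, 2.4]
gripper_width: 20.1
```

{"name": "drive_tool", "arguments": {
  "plan": [
    [0, 0, 0.5, 0, 0, 0, -1],
    [0, 0, 0.5, 0, 0, 0, -1],
    [0, 0, 0.5, 0, 0, 0, -1]
  ]
}}

```text
time_s: 14.4
ee_pos: [514.8, 151.4, 96.8]
orientation: [-0.0, 0.707, 0.707, -0.0]
force: [-1.0, -0.5, 1.6]
gripper_width: 20.2
```

{"name": "drive_tool", "arguments": {
  "plan": [
    [0, 0, 0.5, 0, 0, 0, -1],
    [0, 0, 0.5, 0, 0, 0, -1],
    [0, 0, 0.5, 0, 0, 0, -1]
  ]
}}

```text
time_s: 14.7
ee_pos: [514.8, 151.4, 96.3]
orientation: [0.0, 0.707, 0.707, 0.0]
force: [-0.5, -0.5, 3.3]
gripper_width: 20.7
```

{"name": "drive_tool", "arguments": {
  "plan": [
    [0, 0, 0.4, 0, 0, 0, -1],
    [0, 0, 0.4, 0, 0, 0, -1],
    [0, 0, 0.4, 0, 0, 0, -1]
  ]
}}

```text
time_s: 15.0
ee_pos: [514.9, 151.4, 96.3]
orientation: [-0.0, 0.707, 0.707, 0.0]
force: [-1.8, -0.7, 7.0]
gripper_width: 20.1
```

The stop has been felt: z stays at 96.3 while the force climbs. Now I'll build up gently.

{"name": "drive_tool", "arguments": {
  "plan": [
    [0, 0, 0.4, 0, 0, 0, -1],
    [0, 0, 0.4, 0, 0, 0, -1],
    [0, 0, 0.4, 0, 0, 0, -1]
  ]
}}

```text
time_s: 15.3
ee_pos: [515.0, 151.4, 96.2]
orientation: [-0.0, 0.707, 0.707, 0.0]
force: [-2.7, -1.4, 11.2]
gripper_width: 20.4
```

{"name": "drive_tool", "arguments": {
  "plan": [
    [0, 0, 0.3, 0, 0, 0, -1],
    [0, 0, 0.3, 0, 0, 0, -1],
    [0, 0, 0.3, 0, 0, 0, -1]
  ]
}}

```text
time_s: 15.6
ee_pos: [515.0, 151.4, 96.2]
orientation: [-0.0, 0.707, 0.707, 0.0]
force: [-3.6, -0.6, 13.8]
gripper_width: 20.2
```

{"name": "drive_tool", "arguments": {
  "plan": [
    [0, 0, 0.3, 0, 0, 0, -1],
    [0, 0, 0.3, 0, 0, 0, -1],
    [0, 0, 0.3, 0, 0, 0, -1]
  ]
}}

```text
time_s: 15.9
ee_pos: [515.0, 151.4, 96.2]
orientation: [-0.0, 0.707, 0.707, 0.001]
force: [-4.2, -1.8, 17.5]
gripper_width: 20.4
```

```bash
python3 - <<'E'
from m import *
s=env.sense();print({k:np.round(s[k],4) for k in ['time_s','ee_pos','orientation','force','ft_torque']})
for i in range(4): 
    save('wrist','w7'); print(np.round(env.sense()['force'],1))
save('scene','s7')
I=load('s7')['frame'][120:230,190:330,::-1]; cv2.imwrite('pics/s7z.png',cv2.resize(I,None,fx=5,fy=5,interpolation=cv2.INTER_CUBIC))
E
```

```text
{'time_s': np.float64(15.9), 'ee_pos': array([515.0443, 151.4033,  96.2181]), 'orientation': array([-2.000e-04,  7.072e-01,  7.070e-01,  5.000e-04]), 'force': array([-4.1954, -1.7788, 17.4946]), 'ft_torque': array([-0.3551,  1.4032,  0.0126])}
[-5.1 -1.9 17.6]
[-4.2 -1.5 17.6]
[-5.3 -1.  17.6]
[-5.1 -1.3 17.6]
```

View pics/s7z.png

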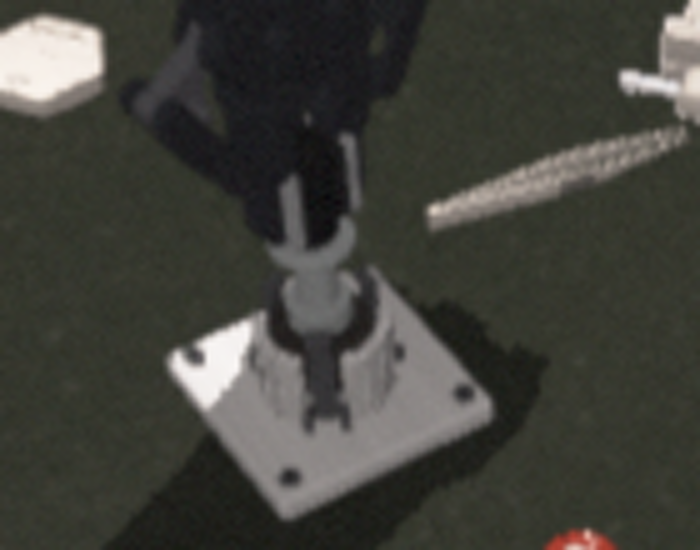

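View pics/w7.png

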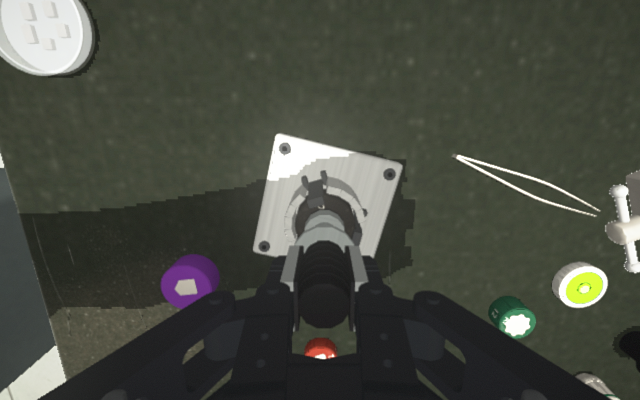

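The force is steady at about 19.7 N above baseline, the tamper is upright, and its foot is inside the catches. Now I'll hold.

{"name": "drive_tool", "arguments": {
  "plan": [
    [0, 0, 0.05, 0, 0, 0, -1],
    [0, 0, 0.05, 0, 0, 0, -1],
    [0, 0, 0.05, 0, 0, 0, -1],
    [0, 0, 0.05, 0, 0, 0, -1],
    [0, 0, 0.05, 0, 0, 0, -1],
    [0, 0, 0.05, 0, 0, 0, -1],
    [0, 0, 0.05, 0, 0, 0, -1],
    [0, 0, 0.05, 0, 0, 0, -1],
    [0, 0, 0.05, 0, 0, 0, -1]
  ]
}}

```text
time_s: 17.05
ee_pos: [515.1, 151.4, 96.2]
orientation: [-0.0, 0.707, 0.707, 0.001]
force: [-4.5, -1.4, 17.9]
gripper_width: 20.2
```

```bash
python3 - <<'E'
from m import *
save('top','t8')
a=load('s5')['frame'][120:230,190:330,::-1]; 
I=load('t8')['frame'][200:290,210:310,::-1]; cv2.imwrite('pics/t8z.png',cv2.resize(I,None,fx=6,fy=6,interpolation=cv2.INTER_CUBIC))
E
```

```text
(no output)
```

View pics/t8z.png

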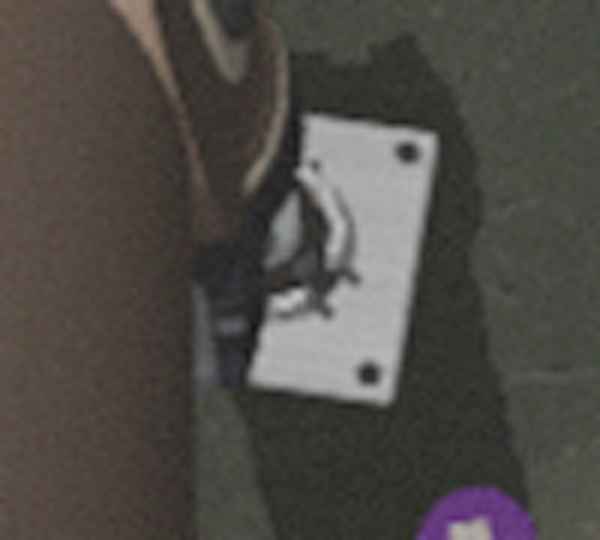

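Held for over 1.2 s at about 20 N. I'll lift straight up and look at the catches.

{"name": "drive_tool", "arguments": {
  "plan": [
    [0, 0, -0.7, 0, 0, 0, -1],
    [0, 0, -1.5, 0, 0, 0, -1],
    [0, 0, -3, 0, 0, 0, -1],
    [0, 0, -5, 0, 0, 0, -1],
    [0, 0, -7, 0, 0, 0, -1],
    [0, 0, -10, 0, 0, 0, -1],
    [0, 0, -15, 0, 0, 0, -1],
    [0, 0, -25, 0, 0, 0, -1],
    [0, 0, -45, 0, 0, 0, -1],
    [-15, 0, -65, 0, 0, 0, -1],
    [-40, 0, -78, 0, 0, 0, -1],
    [-52, 0, -80, 0, 0, 0, -1],
    [-52, 0, -80, 0, 0, 0, -1],
    [-52, 0, -80, 0, 0, 0, -1],
    [-52, 0, -80, 0, 0, 0, -1]
  ]
}}

```text
time_s: 18.6
ee_pos: [514.3, 100.5, 174.1]
orientation: [-0.0, 0.707, 0.708, -0.0]
force: [-0.0, 0.8, -2.4]
gripper_width: 20.2
```

```bash
python3 - <<'E'
from m import *
s=env.sense();print({k:np.round(s[k],4) for k in ['time_s','ee_pos','orientation','force','ft_torque','gripper_width']})
save('wrist','w9'); save('scene','s9')
meas('w9',dict(base=(515,151,80,9,15.5),wall=(515,151,33,42,48),top=(515,151,33,54,62),inner=(515,151,13,45,60)))
P=cloud(load('w9'));m=np.hypot(P[...,0]-515,P[...,1]-151)<13;p=P[m];p=p[abs(p[:,2]-np.median(p[:,2]))<3]
A=np.c_[p[:,:2]-[515,151],np.ones(len(p))];print('plane',np.linalg.lstsq(A,p[:,2],rcond=None)[0].round(4))
for n,f,r in [('a','w9',(60,220,240,430)),('b','w4',(60,220,240,430)),('c','s9',(160,230,215,295))]:
    I=load(f)['frame'][r[0]:r[1],r[2]:r[3],::-1];k=600/I.shape[1]*1.0;cv2.imwrite('pics/z9'+n+'.png',cv2.resize(I,None,fx=k,fy=k,interpolation=cv2.INTER_CUBIC))
E
```

```text
{'time_s': np.float64(18.6), 'ee_pos': array([514.2831, 100.5492, 174.0772]), 'orientation': array([-5.000e-04,  7.066e-01,  7.076e-01, -5.000e-04]), 'force': array([-0.0191,  0.7698, -2.3683]), 'ft_torque': array([0.0235, 0.0051, 0.0041]), 'gripper_width': np.float64(20.2186)}
w9 base 6959 mean [515.1 155.4  12.5] rect [515.2 151.3] [95.7 95.8] circ [514.9 151.1] 66.0
w9 wall 748 mean [515.3 152.   45.5] rect [514.3 151.6] [53.1 51.3] circ [515.2 151.3] 26.8
w9 top 273 mean [515.1 151.7  57.4] rect [513.9 155. ] [44.3 39.3] circ [515.2 151.2] 24.0
w9 inner 784 mean [515.  151.1  52. ] rect [514.9 150.7] [25.1 25.3] circ [515. 151.] 13.0
plane [-0.00000e+00  2.60000e-03  5.19657e+01]
```

View pics/z9a.png

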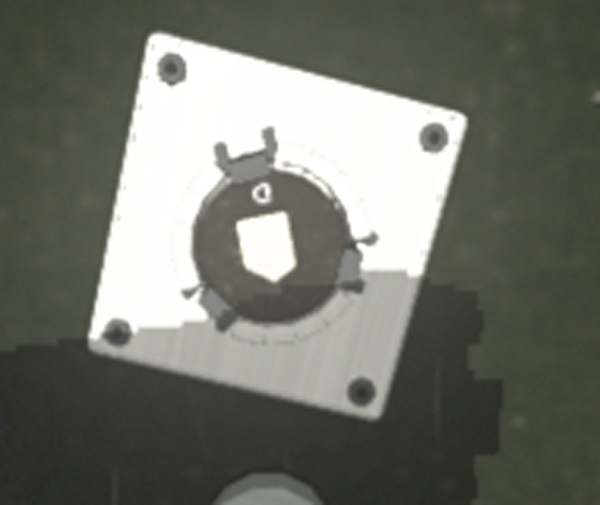

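View pics/z9b.png

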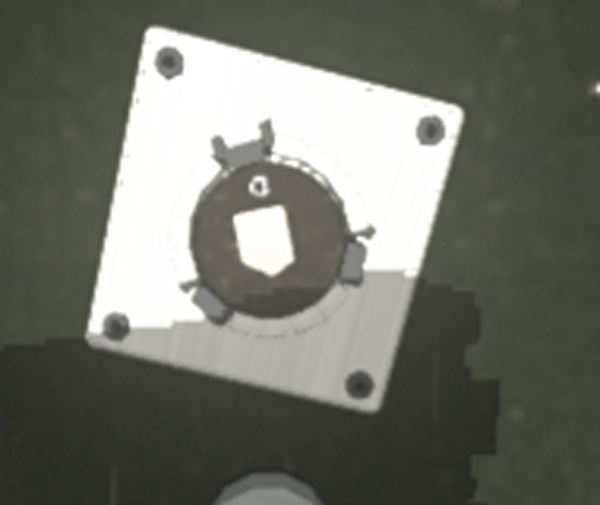

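View pics/z9c.png

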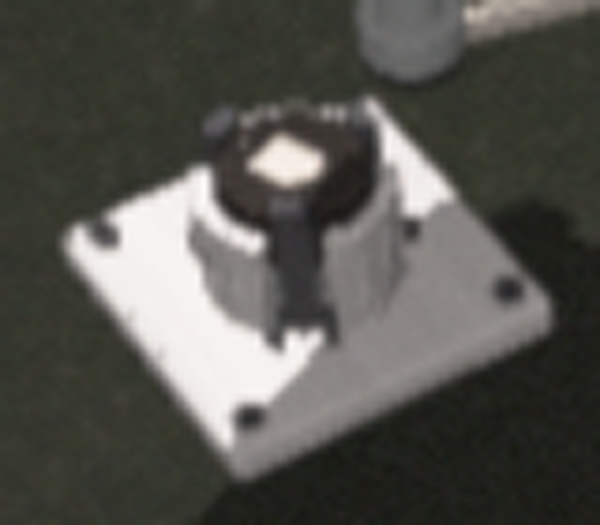

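All three catches lie over the disc's edge. The face is level and at the nose height (52.0, with the camera reading about 0.6 high). I'll carry the tamper back, stopping about 50 mm short to view the empty rest.

{"name": "drive_tool", "arguments": {
  "plan": [
    [-10, 4, 0, 0, 0, 0, -1],
    [-35, 16, 0, 0, 0, 0, -1],
    [-70, 33, 0, 0, 0, 0, -1],
    [-110, 52, 0, 0, 0, 0, -1],
    [-138, 66, 0, 0, 0, 0, -1],
    [-151, 72, 0, 0, 0, 0, -1],
    [-156, 74, 0, 0, 0, 0, -1],
    [-156, 74, 0, 0, 0, 0, -1],
    [-156, 74, 0, 0, 0, 0, -1],
    [-156, 74, 0, 0, 0, 0, -1]
  ]
}}

```text
time_s: 19.7
ee_pos: [588.5, -54.9, 174.7]
orientation: [-0.0, 0.706, 0.708, 0.0]
force: [0.2, -0.1, -1.8]
gripper_width: 20.4
```

```bash
python3 - <<'E'
from m import *
s=env.sense();print({k:np.round(s[k],4) for k in ['time_s','ee_pos','orientation','force','gripper_width']})
save('wrist','w10');save('scene','s10')
meas('w10',dict(rest=(588,-106,40,11,18),hole=(588,-106,22,2,8)))
P=cloud(load('w10'))
# tamper in own view: handle top + flange
x,y,z=s['ee_pos']
meas('w10',dict(handle=(x,y,18,z+30,z+45),flange=(x,y,24,z-12,z+1),foot=(x,y,20,z-56,z-34)))
meas('s10',dict(handle=(x,y,18,z+30,z+45),flange=(x,y,24,z-12,z+1),foot=(x,y,20,z-56,z-34),rest=(588,-106,40,11,18)))
I=load('s10')['frame'][140:300,300:460,::-1]; cv2.imwrite('pics/s10z.png',cv2.resize(I,None,fx=3.6,fy=3.6,interpolation=cv2.INTER_CUBIC))
E
```

```text
{'time_s': np.float64(19.7), 'ee_pos': array([588.4766, -54.8881, 174.7485]), 'orientation': array([-4.000e-04,  7.063e-01,  7.079e-01,  2.000e-04]), 'force': array([ 0.1688, -0.1485, -1.8445]), 'gripper_width': np.float64(20.3803)}
w10 rest 106 mean [584.4 -98.2  14. ] rect [588.2 -97.6] [20.1 53.5] circ [ 588.2 -106.6] 26.8
w10 hole 0
w10 handle 3551 mean [588.2 -52.3 212.3] rect [588.5 -55.2] [29.5 24.2] circ [588.5 -54.4] 17.7
w10 flange 941 mean [588.2 -44.1 169.7] rect [588.2 -45.4] [14.4 30.5] circ [588.1 -47.9] 15.3
w10 foot 570 mean [588.5 -46.2 134.8] rect [588.3 -47.8] [24.9 11.3] circ [588.4 -52.6] 12.5
s10 handle 89 mean [593.3 -62.7 211.5] rect [591.4 -61.6] [22.5 23.5] circ [589.6 -61.2] 14.8
s10 flange 117 mean [581.1 -63.1 168.4] rect [583.  -61.9] [20.1 32.2] circ [585.1 -58.2] 16.8
s10 foot 154 mean [581.  -59.6 132.7] rect [583.9 -57.1] [20.5 25.4] circ [585.6 -56.3] 12.8
s10 rest 244 mean [ 585.  -109.9   13.5] rect [ 587.1 -108.5] [52.8 51.4] circ [ 586.7 -108. ] 27.5
```

View pics/w10.png

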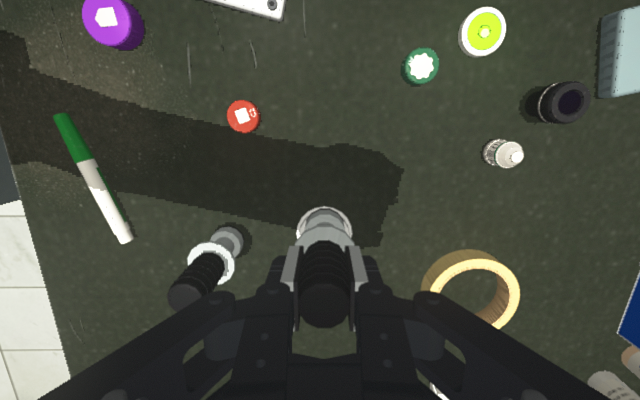

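View pics/s10z.png

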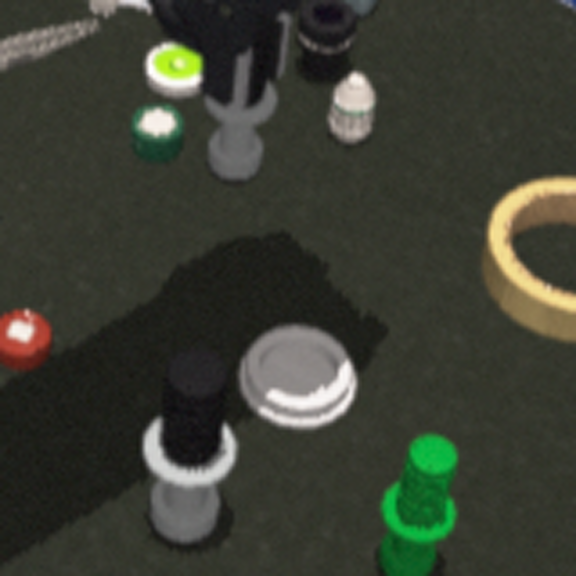

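The rest is empty, and both cameras agree on its centre relative to the tamper (about 51.4 mm further in -y). The tamper is still upright. I'll move over it and lower.

{"name": "drive_tool", "arguments": {
  "plan": [
    [-15, 0, 0, 0, 0, 0, -1],
    [-38, 0, 10, 0, 0, 0, -1],
    [-49, 0, 35, 0, 0, 0, -1],
    [-51.4, 0, 65, 0, 0, 0, -1],
    [-51.4, 0, 85, 0, 0, 0, -1],
    [-51.4, 0, 95, 0, 0, 0, -1],
    [-51.4, 0, 98, 0, 0, 0, -1],
    [-51.4, 0, 98, 0, 0, 0, -1],
    [-51.4, 0, 98, 0, 0, 0, -1],
    [-51.4, 0, 98, 0, 0, 0, -1]
  ]
}}

```text
time_s: 20.8
ee_pos: [589.5, -108.1, 77.9]
orientation: [0.001, 0.707, 0.707, 0.001]
force: [-0.2, 0.1, -2.2]
gripper_width: 20.4
```

```bash
python3 - <<'E'
from m import *
s=env.sense();print({k:np.round(s[k],4) for k in ['time_s','ee_pos','orientation','force','gripper_width']})
save('wrist','w11');save('scene','s11')
I=load('s11')['frame'][140:300,300:460,::-1]; cv2.imwrite('pics/s11z.png',cv2.resize(I,None,fx=3.6,fy=3.6,interpolation=cv2.INTER_CUBIC))
I=load('w11')['frame'][150:350,220:420,::-1]; cv2.imwrite('pics/w11z.png',cv2.resize(I,None,fx=2.9,fy=2.9,interpolation=cv2.INTER_CUBIC))
E
```

```text
{'time_s': np.float64(20.8), 'ee_pos': array([ 589.517 , -108.0888,   77.9113]), 'orientation': array([7.000e-04, 7.070e-01, 7.072e-01, 6.000e-04]), 'force': array([-0.2036,  0.1116, -2.2117]), 'gripper_width': np.float64(20.3558)}
```

View pics/s11z.png

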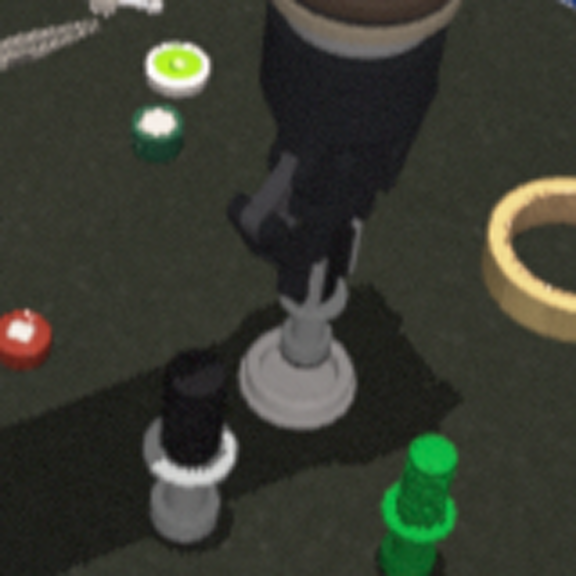

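View pics/w11z.png

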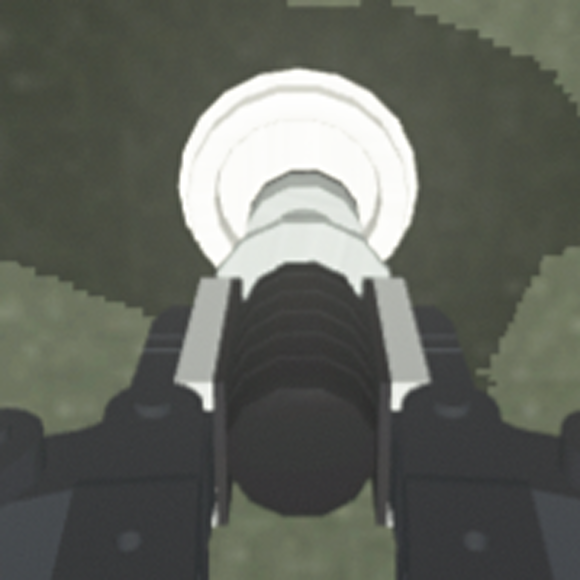

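The foot is above the hole and about 1.5 mm off, so I'll correct and lower.

{"name": "drive_tool", "arguments": {
  "plan": [
    [0.8, -0.5, 1, 0, 0, 0, -1],
    [1.5, -1, 4, 0, 0, 0, -1],
    [1.5, -1, 8, 0, 0, 0, -1],
    [1.5, -1, 12, 0, 0, 0, -1],
    [1.5, -1, 15, 0, 0, 0, -1],
    [1.5, -1, 17, 0, 0, 0, -1],
    [1.5, -1, 18.5, 0, 0, 0, -1],
    [1.5, -1, 19.5, 0, 0, 0, -1],
    [1.5, -1, 20, 0, 0, 0, -1],
    [1.5, -1, 20, 0, 0, 0, -1],
    [1.5, -1, 20, 0, 0, 0, -1]
  ]
}}

```text
time_s: 22.0
ee_pos: [587.9, -106.6, 56.9]
orientation: [0.0, 0.707, 0.707, 0.0]
force: [-0.2, 0.5, -2.4]
gripper_width: 20.6
```

{"name": "drive_tool", "arguments": {
  "plan": [
    [0, 0, 0.4, 0, 0, 0, -1],
    [0, 0, 0.8, 0, 0, 0, -1],
    [0, 0, 0.8, 0, 0, 0, -1],
    [0, 0, 0.8, 0, 0, 0, -1]
  ]
}}

```text
time_s: 22.4
ee_pos: [587.8, -106.6, 56.1]
orientation: [-0.0, 0.707, 0.707, 0.0]
force: [0.4, 0.9, -2.0]
gripper_width: 20.5
```

{"name": "drive_tool", "arguments": {
  "plan": [
    [0, 0, 0.4, 0, 0, 0, -1],
    [0, 0, 0.4, 0, 0, 0, -1],
    [0, 0, 0.4, 0, 0, 0, -1]
  ]
}}

```text
time_s: 22.7
ee_pos: [587.8, -106.6, 56.0]
orientation: [0.0, 0.707, 0.707, 0.0]
force: [-1.7, 0.7, 3.9]
gripper_width: 20.6
```

{"name": "drive_tool", "arguments": {
  "plan": [
    [0, 0, 0.4, 0, 0, 0, -1],
    [0, 0, 0.4, 0, 0, 0, -1],
    [0, 0, 0.4, 0, 0, 0, -1]
  ]
}}

```text
time_s: 23.0
ee_pos: [587.9, -106.6, 55.9]
orientation: [0.0, 0.707, 0.707, 0.0]
force: [-2.1, 1.1, 7.3]
gripper_width: 20.4
```

Standing on the floor. I'll ease back slightly, open, and retract straight up.

{"name": "drive_tool", "arguments": {
  "plan": [
    [0, 0, -0.5, 0, 0, 0, -1],
    [0, 0, -0.5, 0, 0, 0, -0.7],
    [0, 0, -0.5, 0, 0, 0, -0.5],
    [0, 0, -0.5, 0, 0, 0, -0.2],
    [0, 0, -0.5, 0, 0, 0, 0.2],
    [0, 0, -0.5, 0, 0, 0, 0.6],
    [0, 0, -0.5, 0, 0, 0, 1],
    [0, 0, -0.5, 0, 0, 0, 1],
    [0, 0, -0.5, 0, 0, 0, 1],
    [0, 0, -0.5, 0, 0, 0, 1]
  ]
}}

```text
time_s: 24.0
ee_pos: [587.8, -106.5, 55.7]
orientation: [-0.0, 0.707, 0.707, 0.0]
force: [-0.1, -0.9, -0.3]
gripper_width: 85.2
```

{"name": "drive_tool", "arguments": {
  "plan": [
    [0, 0, -5, 0, 0, 0, 1],
    [0, 0, -20, 0, 0, 0, 1],
    [0, 0, -50, 0, 0, 0, 1],
    [0, 0, -85, 0, 0, 0, 1],
    [0, 0, -120, 0, 0, 0, 1],
    [0, 0, -140, 0, 0, 0, 1],
    [0, 0, -140, 0, 0, 0, 1],
    [0, 0, -140, 0, 0, 0, 1],
    [0, 0, -140, 0, 0, 0, 1]
  ]
}}

```text
time_s: 24.9
ee_pos: [587.2, -106.3, 195.2]
orientation: [-0.001, 0.707, 0.707, -0.0]
force: [-0.3, 0.2, -0.5]
gripper_width: 85.4
```

```bash
python3 - <<'E'
from m import *
s=env.sense();print({k:np.round(s[k],4) for k in ['time_s','ee_pos','force','gripper_width']})
save('wrist','w12');save('scene','s12');save('top','t12')
meas('w12',dict(handle=(588,-106,20,90,99),flange=(588,-106,25,44,52),rest=(588,-106,40,10,18)))
meas('s12',dict(face=(515,151,12,45,60),handle=(588,-106,20,89,99),flange=(588,-106,25,44,52)))
I=load('s12')['frame'][140:310,200:450,::-1]; cv2.imwrite('pics/s12z.png',cv2.resize(I,None,fx=3.1,fy=3.1,interpolation=cv2.INTER_CUBIC))
E
```

```text
{'time_s': np.float64(24.9), 'ee_pos': array([ 587.1723, -106.3312,  195.1577]), 'force': array([-0.2908,  0.1816, -0.4965]), 'gripper_width': np.float64(85.4412)}
w12 handle 523 mean [ 588.1 -105.8   94.1] rect [ 588.3 -106.4] [20.1 20.5] circ [ 588.1 -106.6] 10.7
w12 flange 380 mean [ 587.8 -100.    50.4] rect [ 588.1 -103.5] [26.5 32.3] circ [ 588.1 -106.6] 16.9
w12 rest 706 mean [588.3 -99.6  14.2] rect [ 588.  -105.5] [53.3 48. ] circ [ 588.2 -107.8] 26.9
s12 face 89 mean [514.6 150.8  50.5] rect [514.3 150.4] [21.1 21.9] circ [514.9 150.9] 11.9
s12 handle 101 mean [ 584.4 -107.9   92.5] rect [ 585.  -107.7] [21.3 19.2] circ [ 585.  -106.7] 11.4
s12 flange 128 mean [ 580.3 -110.4   48.7] rect [ 583.  -108.7] [27.8 33.1] circ [ 585.4 -107.3] 17.1
```

View pics/s12z.png

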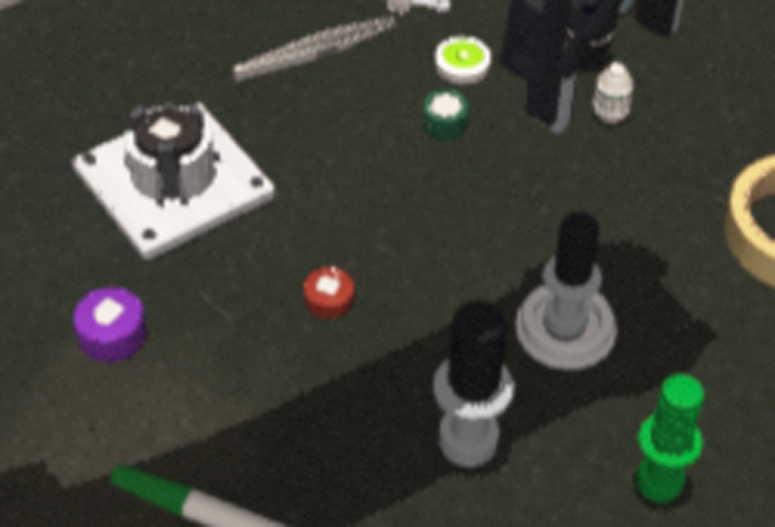

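View pics/w12.png

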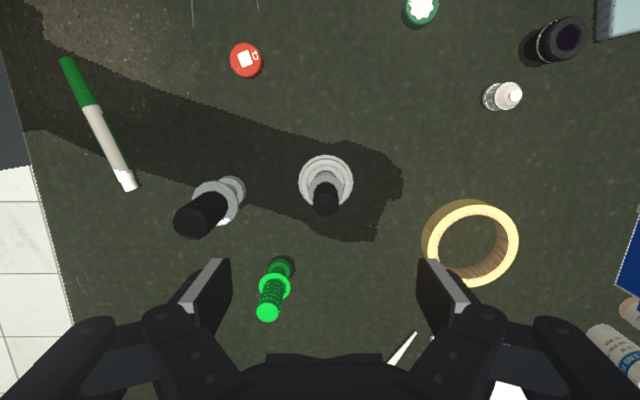

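The tamper stands upright at (588.1, -106.6), within 1–2 mm of the rest's centre. The top sits at z = 94, the spares haven't moved and the robot is clear, so I'm handing in.

```bash
python3 -c "
from station import env
print(env.hand_in())"
```

```text
the job is handed in; nothing more can be done
None
```

The specimen is pressed in with all three catches over its edge, and the tamper is back upright in its rest. I handed in at about 25 s of the 64 s allowed, and the hand-in gave no verdict.

- **Press:** I felt the stop after about 10 mm of travel. I then held about 20 N of vertical force for a little over a second. This figure comes from the wrist sensor minus the free-air reading, with noise of about ±0.5 N. There was also about 5 N of sideways force; every reading, with the sideways force included, stayed well under 26 N.
- **Specimen:** The wrist camera shows the catches over the edge on all three sides. The face is level (slope about 0.003) and reads 52.0 mm. The same camera read about 0.6 mm high before the press, so the true height is about 51.4 mm against the catches' 51.5 mm.
- **Tamper:** It stands at (588.1, -106.6) mm, about 1 mm from the measured centre of the rest. Its top is at 94 mm, as it should be when standing on the floor of the hole.
- **Surroundings:** The loose specimens look unmoved in the last pictures. The gripper is open and 140 mm clear.

**Disagreement between cameras:** The fixed "scene" camera read 2–4 mm off from the others throughout. I relied on the wrist camera, which agreed with the tool position at the grasp. I judged the catches from pictures and height only, because their joint angles can't be read directly.

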